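# Shut the sample vial and index the slide to the next hole

### The arm

A 6-joint arm with a two-finger parallel gripper is mounted at the origin on the work surface. World frame = base frame: x ahead of the robot, y to its left, z up, the work surface at z = 0. Lengths are in mm, angles in rad, forces in N, time in s.
With the tool pointing down it reaches from about 300 to 775 mm from the base axis. Payload 14.6 kg.
Tool frame: the origin (TCP) lies midway between the tips of the shut fingers; the grasp point (between the pads) lies behind it (manip.grip_depth is the z of the grasp point in the tool frame, in mm); z points along the fingers, y is the line along which they close (so a half turn about z gives the same grasp; the last joint's range is limited). The gripper opens to 94 mm and grips with 3 to 60 N. Pads are 16 mm wide; open, the fingers measure 119 mm over their backs; the gripper's body (75 mm by 177 mm) begins 78 mm behind the grasp point.
Start: joints at [1.262, 0.3, 1.521, -0, 1.321, -0.067], TCP at [131.696, 533.99, 205.446] pointing down, gripper open.
Joint ranges: [-3.03, 3.03], [-0.79, 2.21], [0.23, 2.52], [-1.04, 4.18], [0, 3.07], [-2.55, 2.55]. Speed limits (rad/s): [2.22, 2.22, 2.57, 3.14, 3.14, 3.14].

### API

Orientations are given as [roll, pitch, yaw] about the fixed x, y, z axes, in that order (R = Rz(yaw) Ry(pitch) Rx(roll)).
In Python, from cell import manip gives the robot as it stands.
- The arm moves only by the tool hand_motion, called after "Emit:" as name(argument=value, ...) on one line, values as JSON. Schema: {"type":"object","properties":{"deltas":{"type":"array","items":{"type":"array","items":{"type":"number"},"minItems":6,"maxItems":6},"minItems":1,"maxItems":5},"finger_gap":{"type":"number"},"grip_n":{"type":"number"},"only":{"type":"string"},"quiet":{"type":"boolean"},"lines":{"type":"string"}},"required":["deltas"],"additionalProperties":false}. deltas is a list of rows, 1 to 5 of them, each of 6 numbers: dx, dy, dz in units of 25 mm, then a rotation vector rx, ry, rz in units of 0.25 rad; each row is the pose to reach, as a shift and turn from the pose commanded when the call began, along the tool's axes at that moment; what a row does not reach only later rows make up. A row lasts 1/10 s, in which the tool goes at most 50 mm and 0.15 rad, less where a joint would pass 70% of its speed; a pose out of reach is approached as far as the arm can. finger_gap is the finger opening in mm, set as the call begins (left out keeps the last). The fingers move at their own pace and stop on an object; grip_n is the grip in N (left out, the last holds). Time passes only in rows, so rows that do not move let the fingers close. The tool returns the time, the measured TCP pose, the force, the opening and the grip force at its end. only (a regular expression) keeps the lines of the reply that match it, lines (a string "A,B") keeps lines A to B, and quiet returns only ok. Input that does not fit is refused with a message, and nothing moves.
- manip.read_state(): the state, without advancing time (a new reading comes with each control period).
- manip.camera(name): name is "scene" or "top" or "wrist"; returns (picture, depth): 420x560x3 uint8, red, green, blue; 420x560 float32, mm along the optical axis (not along the pixel's ray), 0 where there is no reading.
- manip.camera_info(name): a dict with "K" (3x3 intrinsics, pixels), "dist" ([k1, k2, p1, p2, k3] as OpenCV has them; the pictures are not rectified), "rvec" (rotation vector, rad) and "tvec" (3), from world to camera coordinates, as OpenCV has them; the wrist camera has in their place "mount" (4x4, takes a point from camera to tool coordinates, whose origin is the TCP and whose axes are the flange's). Camera axes: x right, y down, z forward; pixel columns grow to the right and rows downward; lengths in mm; the calibration is good to about 2 mm. A picture is of the moment at which its call begins: read the wrist's pose just before it. camera_info takes no time and is no camera call.
- manip.sign_off(): hands the job in; it is judged then, once.
The state is a dict: "clock": time; "joints": joint angles; "qd": joint speeds; "effort": joint torques, N m; "eef_pos": TCP position; "eef_rot": TCP orientation; "wrist_force": force on the tool from outside, world axes, zero at the start; "moment": the same for the moment, N m; "finger_gap": finger opening in mm; "finger_force": force on a finger pad.
Only numpy, scipy, OpenCV 4.12 (cv2) and the standard library are available. Lean on these libraries where they do the work, as an engineer would, in place of code of your own. Each camera call takes 0.05 s, during which the arm holds its last target. There are 200 camera calls.

### The job

On the indexing slide, press shut the one vial cap that stands open. Then pull up the red locking plunger, slide the blue carriage exactly one hole towards the yellow end stop, and let the pin drop fully home in that hole. Finish with the gripper still holding the red knob, pin home, all three vials standing shut in their rack; leave everything else alone.

Things in the scene. Friction and masses are not known exactly. Their poses are not given: they have to be found in the camera images.
- slide: Indexing slide, fixed: aluminium base plate 10 mm thick (x -70 to 105, y -120 to 200 mm in its frame). Origin on the bench under the plunger's starting axis. y runs along the steel rail (30 mm wide, top 44 mm above the bench) to the yellow end stop at y = 191 mm, 52 mm high; x points to the vial rack's side. Rail holes, 10 mm square, at y = -50, 0, 50, 100 mm; the pin starts at y = 0.
- carriage (a joint): Travel of the blue carriage along the rail, in m: 0 at the start (first hole), grows towards the yellow stop, 0.05 at the next hole; limits -0.045 and 0.11. About 1.5 N of friction. It has about 1 mm of play (up to 2.5 mm under 25 N) while the pin is in a hole.
- carriage_ref (a point): On the plunger's axis, at the top of the blue carriage (44 x 60 mm, top 54 mm above the bench). The carriage bears the grey rack: three square pockets in a row along the rail, 45 mm to the slide's +x side, -40, 0 and 40 mm along y from the plunger's axis; its walls end 46 mm above the bench. The vials ride along.
- plunger (a joint): Lift of the locking plunger, in m: 0 with the 8 mm round-nosed pin fully home (8 mm deep in its hole), about 0.008 when the nose clears the rail's top (it rests there between holes), at most 0.015. A spring pushes it down: 3 N at 0, 8 N at 0.015.
- knob (a point): Centre of the red plunger knob, an upright cylinder 26 mm in diameter, 28 mm high. Pin home: underside 76 mm, this point 90 mm, top 104 mm above the bench. Below it a brass barrel, 20 mm in diameter, up to 72 mm. Gripped from above, along or across the rail; it rises with the plunger and travels with the carriage.
- vial_a: Loose clear square vial 24 x 24 x 48 mm, brass samples inside, mass about 40 g, in any of the rack's pockets, 26 mm deep. Origin: centre of its underside (20 mm above the bench when seated); z up; its cap's hinge is on its +x side (away from the plunger), 13.5 mm from its axis and 48 mm above its origin. This is the vial whose cap stands open at the start.
- vial_b: Loose clear square vial 24 x 24 x 48 mm, steel samples inside, mass about 40 g, in any of the rack's pockets, 26 mm deep. Origin: centre of its underside (20 mm above the bench when seated); z up; its cap's hinge is on its +x side (away from the plunger), 13.5 mm from its axis and 48 mm above its origin. Cap starts shut.
- vial_c: Loose clear square vial 24 x 24 x 48 mm, copper samples inside, mass about 40 g, in any of the rack's pockets, 26 mm deep. Origin: centre of its underside (20 mm above the bench when seated); z up; its cap's hinge is on its +x side (away from the plunger), 13.5 mm from its axis and 48 mm above its origin. Cap starts shut.
- cap_a (a joint): Angle of vial a's white flip cap, in rad: 0 shut flat, 1.57 upright, limit 2.1 (leaning back, away from the plunger). The cap is 27 x 27 mm and 5 mm thick, with a 6 mm lip on its free edge; shut, its top is 73 mm above the bench. Stiff hinge (0.005 N m), stays where left. Starts open between 1.5 and 2.0.
- cap_b (a joint): Angle of vial b's white flip cap, in rad: 0 shut flat, 1.57 upright, limit 2.1 (leaning back, away from the plunger). The cap is 27 x 27 mm and 5 mm thick, with a 6 mm lip on its free edge; shut, its top is 73 mm above the bench. Stiff hinge (0.005 N m), stays where left. Starts shut.
- cap_c (a joint): Angle of vial c's white flip cap, in rad: 0 shut flat, 1.57 upright, limit 2.1 (leaning back, away from the plunger). The cap is 27 x 27 mm and 5 mm thick, with a 6 mm lip on its free edge; shut, its top is 73 mm above the bench. Stiff hinge (0.005 N m), stays where left. Starts shut.
- cap_a_mid (a point): Centre of the outer face of the open cap (vial_a's): 13.5 mm from the hinge line, 5 mm out; when shut, 73 mm above the bench.
- ring_gauge: Bystander: loose steel ring, 34 mm across, 14 mm high, on the slide's base plate on the side away from the vials. Origin: centre of its underside.
- plug_gauge: Bystander: loose dark steel cylinder, 22 mm across, 40 mm high, standing on the slide's base plate on the side away from the vials. Origin: centre of its underside.
- calipers: Bystander: loose steel calipers lying flat on the right of the bench, 200 mm long along its y axis, 12 mm high. Origin: middle of the beam's underside.
- gauge_block: Bystander: loose brass block 50 x 35 x 20 mm lying on the left. Origin: centre of its underside.
- stamp: Bystander: loose red hand stamp, 36 mm across, 56 mm high, on the left. Origin: centre of its underside.

How it is judged (in metres and radians):
On the way, in this order (a step that is already met when the one before it is completed fails the run):
1. the open cap is pressed shut, with the pin still home in the first hole (value of joint cap_a below 0.1 rad and value of joint carriage below 0.005 m and value of joint plunger below 0.003 m), for 0.2 s.
2. the plunger is pulled up clear of the first hole (value of joint plunger above 0.006 m and value of joint carriage below 0.02 m and contact force between the fingers and plunger above 0.5 N), for 0.05 s.
3. the pin is home in the next hole with the fingers holding the knob (value of joint carriage between 0.047 and 0.053 m and value of joint plunger below 0.002 m and contact force between the fingers and plunger above 1.5 N), for 0.2 s.
At the end, for the whole second after the job is handed in: Carriage at the next hole (50 mm, within 3 mm), pin home (plunger below 2 mm), all three caps shut (below 0.1 rad), all vials down in their pockets (origin below 28 mm), fingers still holding the knob (above 1.5 N) (all of step 3 and value of joint each of cap_a, cap_b, cap_c below 0.1 rad and z of each of vial_a, vial_b, vial_c in the frame of slide below 0.028 m and velocity of joint carriage below 0.01 m/s); the arm keeps its last pose, push and grip.
It fails at once if a bystander is moved more than 30 mm (distance of any of ring_gauge, plug_gauge, calipers, stamp, gauge_block from where it was at the start of the episode above 0.03 m).
It fails at once if the carriage is run past the next hole, 20 mm or more beyond it (value of joint carriage above 0.07 m).
It fails at once if a shut vial is flicked open (value of joint any of cap_b, cap_c above 0.5 rad).
It fails at once if a vial is lifted out of its pocket or tipped over ((z of vial_a in the frame of slide above 0.04 m or angle between vial_a's own z axis and vertical above 0.4 rad) or (z of vial_b in the frame of slide above 0.04 m or angle between vial_b's own z axis and vertical above 0.4 rad) or (z of vial_c in the frame of slide above 0.04 m or angle between vial_c's own z axis and vertical above 0.4 rad)).
It also fails if it takes over 45 s, if anything falls off the work surface, if the arm or the gripper's body presses on something with over 40 N, if the wrist force passes 120 N, or if a joint passes its speed limit or range.

## Working session

There is one attempt and no reset: what is moved stays moved. The work goes in short steps, Python scripts to look and compute and a tool call to move; the robot and the scene stay as the last step left them, time stands still between calls to the robot, and variables do not carry over. Pictures are saved under pics/ and viewed, at most 10 in all, crops included, and the job is handed in when it is done.

```bash
ls; mkdir -p pics; cat > h.py <<'E'
import numpy as np,cv2
from cell import manip
from scipy.spatial.transform import Rotation as R
def world(name,pts,D=None,z=None):
    """pixels -> world, by depth map or a given height z"""
    i=manip.camera_info(name);K=np.array(i["K"]);d=np.array(i["dist"])
    Rm=cv2.Rodrigues(np.array(i["rvec"],float))[0];t=np.array(i["tvec"],float).ravel()
    out=[]
    for k,p in enumerate(pts):
        n=cv2.undistortPoints(np.array([[p]],float),K,d).ravel();r=np.array([n[0],n[1],1.])
        if D is not None:
            q=D[int(p[1])-1:int(p[1])+2,int(p[0])-1:int(p[0])+2];s=np.median(q[q>0])
        else:
            a=Rm.T@r;c=-Rm.T@t;s=(z[k]-c[2])/a[2]
        out.append(Rm.T@(r*s-t))
    return np.array(out)
E
python3 - <<'E'
from h import *
for n in("top","scene"):
    p,D=manip.camera(n);cv2.imwrite(f"pics/{n}0.png",p[...,::-1]);np.save(n+"D.npy",D);np.save(n+"P.npy",p)
print(manip.read_state(),manip.grip_depth)
E
```

```text
cell.py
pics
{'clock': 0.1, 'joints': array([ 1.26241821e+00,  3.00454352e-01,  1.52151343e+00, -1.81391379e-05,
        1.32066671e+00, -6.65868007e-02]), 'qd': array([ 0.00161712, -0.00163006, -0.00188713,  0.00034728,  0.00011217,
       -0.00071039]), 'effort': array([ 1.64318983e-03, -5.32645476e+01, -3.53285336e+01,  7.09679537e-02,
        2.35953648e-02, -5.08026960e-05]), 'eef_pos': array([131.62496942, 533.78512952, 204.92412522]), 'eef_rot': array([-3.14055195e+00, -5.17904974e-05,  2.89980581e+00]), 'wrist_force': array([-0.24473601,  1.1894544 , -0.36022916]), 'moment': array([0.03378867, 0.02999325, 0.01073607]), 'finger_force': 0.0, 'finger_gap': 94.35255674419597} -18.8
```

View pics/top0.png

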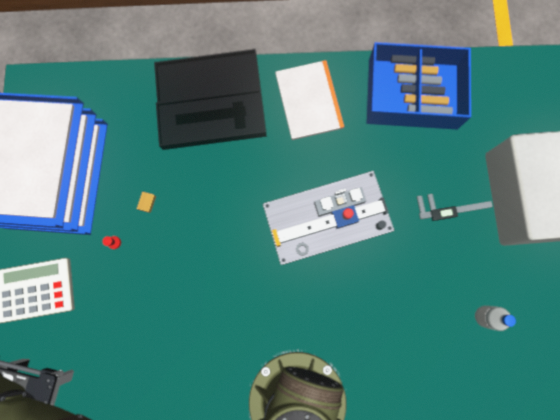

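View pics/scene0.png

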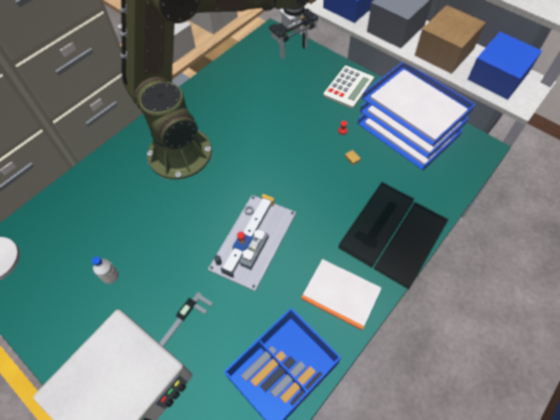

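The top view shows the slide at about (328,217), with the red knob at (348,213), the yellow stop at (276,237) and the rack above the rail. The middle cap looks open. I'll enlarge it next.

```bash
python3 - <<'E'
from h import *
p=np.load("topP.npy");D=np.load("topD.npy")
a=cv2.resize(p[165:270,255:400,::-1],None,fx=5.4,fy=5.4,interpolation=cv2.INTER_CUBIC);cv2.imwrite("pics/c1.png",a)
print(world("top",[(348,213),(276,237),(264,205),(374,172),(393,232),(284,263)],D))
E
```

```text
[[ 468.30195054 -140.65575031  103.00054817]
 [ 419.29820085   42.71779031   50.37234149]
 [ 513.21297263   75.16341488    9.26324474]
 [ 597.9779942  -232.71637053    5.21234427]
 [ 429.07830705 -274.37388463    1.05823853]
 [ 353.29891217   24.48815671    8.62075938]]
```

View pics/c1.png

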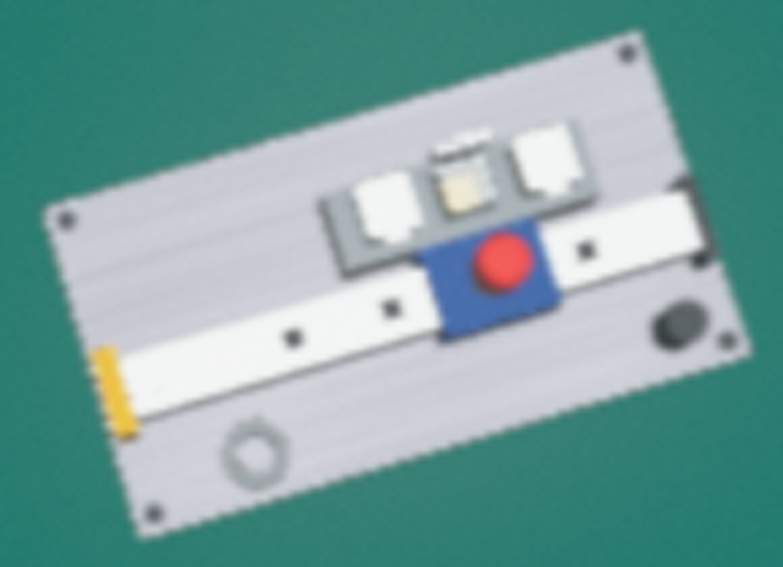

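```bash
cat >> h.py <<'E'
def fit(A,B):
    a=A-A.mean(0);b=B-B.mean(0);th=np.arctan2((a[:,0]*b[:,1]-a[:,1]*b[:,0]).sum(),(a*b).sum())
    M=np.array([[np.cos(th),-np.sin(th)],[np.sin(th),np.cos(th)]]);return th,M,B.mean(0)-M@A.mean(0)
E
python3 - <<'E'
from h import *
c=np.array([(43,208),(640,32),(752,353),(140,538),(392,309),(292,338),(587,250),(503,263)])
px=c/5.4-.4+[255,165]
W=world("top",px,z=[10]*4+[44]*3+[104])[:,:2]
S=np.array([(105,200),(105,-120),(-70,-120),(-70,200),(0,50),(0,100),(0,-50),(0,0)],float)
th,M,t=fit(S,W);print(th,t,"\n",(W-t)@M-S)
print(M@[45,0]+t,M@[60,0]+t)
s=manip.read_state();print(R.from_euler("xyz",s["eef_rot"]).as_matrix())
E
```

```text
0.2621108202878325 [ 469.05425889 -140.86972138] 
 [[-0.31812131 -0.46982094]
 [-0.54947774  0.16635321]
 [ 0.92092661 -0.21206728]
 [ 0.49794288 -0.4509591 ]
 [ 0.01090324 -0.41885375]
 [ 0.41190563  0.50040646]
 [ 0.3715688  -0.53404688]
 [-1.3456481   1.41898828]]
[ 512.51729176 -129.20932798] [ 527.00496938 -125.32253018]
[[-9.70911685e-01  2.39437694e-01 -2.99466990e-04]
 [ 2.39437876e-01  9.70911174e-01 -9.98027273e-04]
 [ 5.17904973e-05 -1.04070008e-03 -9.99999457e-01]]
```

```bash
cat >> h.py <<'E'
TH,T=0.2621,np.array([469.05,-140.87])
def go(x,y,z):
    "tool-axis shift to slide-frame TCP target, and turn to tool y along slide y"
    s=manip.read_state();A=R.from_euler("xyz",s["eef_rot"]).as_matrix()
    c,q=np.cos(TH),np.sin(TH)
    P=np.array([*(T+[c*x-q*y,q*x+c*y]),z]);e=s["eef_pos"]-[*T,0]
    G=np.array([[-c,-q,0],[-q,c,0],[0,0,-1.]]).T
    G=np.column_stack([[-c,-q,0],[-q,c,0],[0,0,-1]])
    print("slide pos",np.round([c*e[0]+q*e[1],-q*e[0]+c*e[1],e[2]],1),"shift",np.round(A.T@(P-s["eef_pos"]),1),"turn",np.round(R.from_matrix(A.T@G).as_rotvec(),3),"F",np.round(s["wrist_force"],1),"q6",s["joints"][5],"gap",s["finger_gap"],s["finger_force"],s["clock"])
E
python3 -c "
from h import *
go(100,0,150)"
```

```text
slide pos [-151.1  739.   204.9] shift [-576.7 -525.9   55.4] turn [-0.001 -0.    -0.504] F [-0.2  1.2 -0.4] q6 -0.06658680069430539 gap 94.35255674419597 0.0 0.1
```
Move translation first (about 780mm, in 16+ rows), turning in the first call. Turn with the first. Then recompute.

Units first: shifts go in units of 25 mm and turns go in units of 0.25 rad. So 16 mm is 0.64, -180 mm is -7.2, -0.504 rad is -2.016.

Emit:
hand_motion(deltas=[[-1.44, -1.32, 0.12, 0, 0, -0.4], [-2.88, -2.64, 0.28, 0, 0, -0.8], [-4.32, -3.96, 0.4, 0, 0, -1.2], [-5.76, -5.24, 0.52, 0, 0, -1.6], [-7.2, -6.56, 0.64, 0, 0, -2.016]], finger_gap=0, grip_n=10)

```text
clock: 0.6
eef_pos: [267.7, 329.9, 189.2]
eef_rot: [-3.141, -0.0, -2.875]
wrist_force: [0.5, -0.6, 0.4]
finger_gap: 57.4
finger_force: 0.0
```

```bash
python3 -c "
from h import *
go(100,0,150)"
```

```text
slide pos [-72.5 506.9 189.2] shift [-170.1 -507.7   39.2] turn [-0.    -0.     0.005] F [ 0.5 -0.6  0.4] q6 -1.0346598598831491 gap 57.3746182310942 0.0 0.6
```

In the tool's units: -230 mm is -9.2, -184 mm is -7.36, 0.005 rad is 0.02.

Emit:
hand_motion(deltas=[[-0.6, -1.84, 0.16, 0, 0, 0.02], [-1.2, -3.68, 0.32, 0, 0, 0.02], [-1.8, -5.52, 0.48, 0, 0, 0.02], [-2.4, -7.36, 0.64, 0, 0, 0.02], [-3, -9.2, 0.8, 0, 0, 0.02]])

```text
clock: 1.1
eef_pos: [399.8, 127.0, 169.3]
eef_rot: [3.142, 0.0, -2.884]
wrist_force: [0.5, -0.3, 0.0]
finger_gap: 17.3
finger_force: 0.0
```

Emit:
hand_motion(deltas=[[-0.6, -1.84, 0.16, 0, 0, 0], [-1.2, -3.68, 0.32, 0, 0, 0], [-1.8, -5.52, 0.48, 0, 0, 0], [-2.4, -7.36, 0.64, 0, 0, 0], [-3, -9.2, 0.8, 0, 0, 0]])

```text
clock: 1.6
eef_pos: [530.9, -76.4, 149.0]
eef_rot: [3.141, -0.0, -2.885]
wrist_force: [0.2, 0.9, 1.0]
finger_gap: 0.3
finger_force: 0.0
```

Emit:
hand_motion(deltas=[[-0.4, -1.2, 0, 0, 0, 0], [-0.4, -1.2, 0, 0, 0, 0]])

```text
clock: 1.8
eef_pos: [548.5, -103.8, 148.5]
eef_rot: [3.141, -0.001, -2.887]
wrist_force: [0.0, 0.0, 0.3]
finger_gap: 0.7
finger_force: 0.0
```

```bash
python3 - <<'E'
from h import *
go(100,0,88)
s=manip.read_state();p,D=manip.camera("wrist");cv2.imwrite("pics/w1.png",p[...,::-1]);np.save("wD.npy",D);print(manip.camera_info("wrist"),s["eef_pos"],s["eef_rot"])
E
```

```text
slide pos [ 86.3  15.3 148.5] shift [-13.9 -15.2  60.5] turn [ 0.    -0.001 -0.008] F [0.  0.  0.3] q6 -2.0772557964493346 gap 0.6523496005178944 0.0 1.8
{'K': array([[302.48837679,   0.        , 281.50234121],
       [  0.        , 302.48837679, 206.98015465],
       [  0.        ,   0.        ,   1.        ]]), 'dist': array([-0.02132024,  0.        ,  0.        ,  0.        ,  0.        ]), 'mount': array([[-3.06701658e-04, -9.68963474e-01, -2.47203745e-01,
         7.28222915e+01],
       [ 9.99999776e-01, -4.44114474e-04,  5.00110201e-04,
         3.46516173e-02],
       [-5.94375279e-04, -2.47203536e-01,  9.68963394e-01,
        -1.79541496e+02],
       [ 0.00000000e+00,  0.00000000e+00,  0.00000000e+00,
         1.00000000e+00]])} [ 548.45226195 -103.76364426  148.47777701] [ 3.14141672e+00 -9.07402303e-04 -2.88748563e+00]
```

View pics/w1.png

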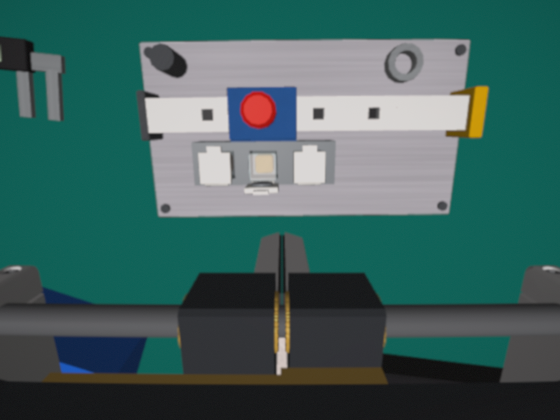

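The wrist view shows the open cap in the middle pocket with its edge near (262,188), the knob at (258,109), and rail holes at (207,115), (319,114) and (374,113). The neighbouring caps are shut. I'll check the slide pose from this view.

```bash
cat >> h.py <<'E'
def wristpix(pts,z,pos,rot):
    i=manip.camera_info("wrist");M=np.array(i["mount"]);A=R.from_euler("xyz",rot).as_matrix()
    c=A@M[:3,3]+pos;o=[]
    for p,h in zip(pts,z):
        n=cv2.undistortPoints(np.array([[p]],float),i["K"],i["dist"]).ravel()
        r=A@M[:3,:3]@[n[0],n[1],1];w=c+r*(h-c[2])/r[2];o.append(w)
    return np.array(o)
def slide(W):
    c,q=np.cos(TH),np.sin(TH);return (W[:,:2]-T)@np.array([[c,-q],[q,c]])
E
python3 - <<'E'
from h import *
W=wristpix([(258,109),(207,115),(319,114),(374,113),(142,43),(467,41),(449,214),(161,217),(262,190)],[104,44,44,44,10,10,10,10,95],[548.452,-103.764,148.478],[3.1414167,-.0009074,-2.8874856])
print(slide(W))
E
```

```text
[[  -1.08751323   -0.49033804]
 [  -0.33151641  -51.02669011]
 [  -0.28526646   49.96416315]
 [  -0.87730706   99.5979386 ]
 [ -69.51758634 -117.51123716]
 [ -69.28289802  195.83353376]
 [ 104.01614763  199.47296365]
 [ 104.71400652 -116.93657505]
 [  59.02285597    0.36212413]]
```

In the tool's units: -15 mm is -0.6, -8 mm is -0.32, -0.008 rad is -0.032.

Emit:
hand_motion(deltas=[[-0.32, -0.6, 0.8, 0, 0, -0.032], [-0.32, -0.6, 2.2, 0, 0, -0.032], [-0.32, -0.6, 2.56, 0, 0, -0.032], [-0.32, -0.6, 2.56, 0, 0, -0.032]])

```text
clock: 2.25
eef_pos: [558.2, -112.3, 84.6]
eef_rot: [3.14, -0.002, -2.876]
wrist_force: [0.8, -1.1, 0.4]
finger_gap: 0.6
finger_force: 0.0
```

```bash
python3 -c "
from h import *
go(42,0,84)"
```

```text
slide pos [93.5  4.5 84.6] shift [51.5 -4.3  0.8] turn [ 0.001 -0.002  0.004] F [ 0.8 -1.1  0.4] q6 -2.099722806092823 gap 0.576760157194283 0.0 2.25
```

In the tool's units: -4 mm is -0.16, 36 mm is 1.44, 0.004 rad is 0.016.

Emit:
hand_motion(deltas=[[0.2, -0.16, 0, 0, 0, 0.016], [0.6, -0.16, 0, 0, 0, 0.016], [0.88, -0.16, 0, 0, 0, 0.016], [1.16, -0.16, 0, 0, 0, 0.016], [1.44, -0.16, 0, 0, 0, 0.016]])

```text
clock: 2.75
eef_pos: [525.0, -126.9, 86.0]
eef_rot: [-3.141, 0.001, -2.881]
wrist_force: [0.7, -0.1, -0.2]
finger_gap: 0.6
finger_force: 0.2
```

Emit:
hand_motion(deltas=[[0.24, 0, 0, 0, 0, 0], [0.48, 0, 0, 0, 0, 0], [0.64, 0, 0.08, 0, 0, 0], [0.72, 0, 0.16, 0, 0, 0], [0.72, 0, 0.2, 0, 0, 0]])

```text
clock: 3.25
eef_pos: [507.8, -131.3, 80.1]
eef_rot: [3.141, -0.0, -2.88]
wrist_force: [0.9, -0.0, 0.2]
finger_gap: 0.8
finger_force: 0.1
```

```bash
python3 - <<'E'
from h import *
go(42,0,75)
p,D=manip.camera("wrist");cv2.imwrite("pics/w2.png",p[...,::-1])
E
```

```text
slide pos [39.9 -0.8 80.1] shift [-2.1  0.8  5.1] turn [ 0.    -0.    -0.001] F [ 0.9 -0.   0.2] q6 -2.1546805735693195 gap 0.7748309957668236 0.0884367391699925 3.25
```

View pics/w2.png

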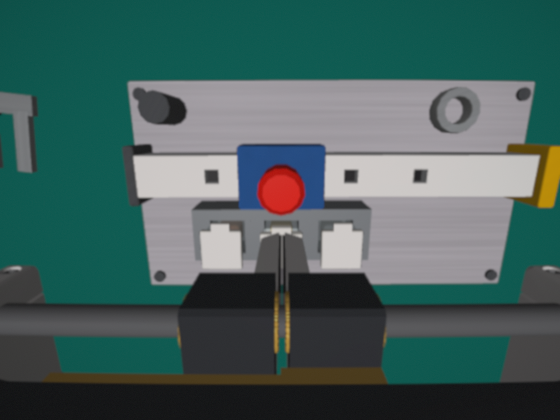

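The fingers, at about (282,240), are over the cap. Its lip shows at (281,229), folded forward, so I'll press down now.

In the tool's units: 4 mm is 0.16, -2 mm is -0.08.

Emit:
hand_motion(deltas=[[-0.08, 0, 0.08, 0, 0, 0], [-0.08, 0, 0.16, 0, 0, 0], [-0.08, 0, 0.24, 0, 0, 0], [-0.08, 0, 0.28, 0, 0, 0], [-0.08, 0, 0.28, 0, 0, 0]])

```text
clock: 3.8
eef_pos: [510.0, -130.7, 73.4]
eef_rot: [3.142, -0.0, -2.88]
wrist_force: [0.6, -0.4, 0.0]
finger_gap: 0.6
finger_force: 0.0
```

```bash
python3 -c "
from h import *
go(42,0,72)"
```

```text
slide pos [42.2 -0.8 73.4] shift [0.2 0.8 1.4] turn [ 0.    -0.    -0.001] F [ 0.6 -0.4  0. ] q6 -2.1525675561744104 gap 0.6328524080275998 0.0 3.8
```

Emit:
hand_motion(deltas=[[0, 0, 0.02, 0, 0, 0], [0, 0, 0.04, 0, 0, 0], [0, 0, 0.06, 0, 0, 0], [0, 0, 0.06, 0, 0, 0]])

```text
clock: 4.2
eef_pos: [510.3, -131.0, 73.0]
eef_rot: [-3.141, 0.001, -2.88]
wrist_force: [-4.2, -0.6, 13.3]
finger_gap: 0.2
finger_force: 6.3
```

Emit:
hand_motion(deltas=[[0, 0, 0, 0, 0, 0], [0, 0, 0, 0, 0, 0], [0, 0, 0, 0, 0, 0]])

```text
clock: 4.5
eef_pos: [510.3, -131.0, 73.0]
eef_rot: [-3.141, 0.001, -2.88]
wrist_force: [-4.6, 0.3, 12.9]
finger_gap: 0.6
finger_force: 6.3
```

Emit:
hand_motion(deltas=[[0, 0, -0.6, 0, 0, 0], [0, 0, -1.8, 0, 0, 0], [-1.6, 0, -2.4, 0, 0, 0], [-1.6, 0, -2.4, 0, 0, 0]], finger_gap=94)

```text
clock: 4.9
eef_pos: [551.9, -120.0, 134.5]
eef_rot: [-3.139, 0.005, -2.88]
wrist_force: [-0.1, 0.0, -0.5]
finger_gap: 29.1
finger_force: 0.0
```

```bash
python3 - <<'E'
from h import *
go(0,0,150)
s=manip.read_state();p,D=manip.camera("wrist");cv2.imwrite("pics/w3.png",p[...,::-1]);np.save("s3.npy",[s["eef_pos"],s["eef_rot"]])
E
```

```text
slide pos [ 85.5  -1.3 134.5] shift [ 85.4   1.2 -15.9] turn [-0.002  0.005 -0.   ] F [-0.1  0.  -0.5] q6 -2.112007489305155 gap 29.10573260132844 0.0 4.9
```

View pics/w3.png

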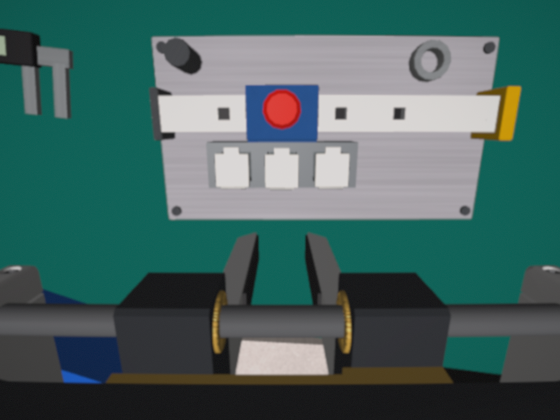

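All three caps at (232,169), (282,169) and (332,169) are now shut, and the knob is at (282,109). Next I'll move over the knob.

```bash
python3 - <<'E'
from h import *
s=np.load("s3.npy");print(slide(wristpix([(282,109),(224,114),(341,114),(399,114)],[104,44,44,44],*s)))
E
```

```text
[[ -0.66201239  -0.85995999]
 [ -0.22460001 -50.49114289]
 [ -0.18656395  49.56551996]
 [ -0.3513251   99.34388237]]
```

Emit:
hand_motion(deltas=[[1.6, 0.04, -0.24, 0, 0, 0], [3.44, 0.04, -0.24, 0, 0, 0], [3.44, 0.04, -0.24, 0, 0, 0]])

```text
clock: 5.25
eef_pos: [460.6, -142.0, 136.6]
eef_rot: [3.14, -0.003, -2.882]
wrist_force: [-0.3, 0.3, -0.4]
finger_gap: 57.1
finger_force: 0.0
```

Emit:
hand_motion(deltas=[[0, 0, 0, 0, 0, 0], [0, 0, 0, 0, 0, 0], [0, 0, 0, 0, 0, 0]])

```text
clock: 5.55
eef_pos: [465.8, -141.5, 137.7]
eef_rot: [3.141, -0.0, -2.88]
wrist_force: [-0.2, -0.1, -0.7]
finger_gap: 81.0
finger_force: 0.0
```

```bash
python3 -c "
from h import *
go(-0.7,0.2,74)"
```

```text
slide pos [ -3.3   0.2 137.7] shift [-2.6 -0.  63.7] turn [ 0. -0. -0.] F [-0.2 -0.1 -0.7] q6 -2.202695906812597 gap 80.97709846513034 0.0 5.55
```

In the tool's units: 63 mm is 2.52, 50 mm is 2.

Emit:
hand_motion(deltas=[[-0.104, -0.02, 1, 0, 0, 0], [-0.104, -0.02, 2, 0, 0, 0], [-0.104, -0.02, 2.52, 0, 0, 0], [-0.104, -0.02, 2.52, 0, 0, 0]])

```text
clock: 5.95
eef_pos: [467.4, -141.0, 73.4]
eef_rot: [3.14, -0.003, -2.88]
wrist_force: [-0.2, -0.8, 0.5]
finger_gap: 94.0
finger_force: 0.0
```

Emit:
hand_motion(deltas=[[0, 0, 0, 0, 0, 0], [0, 0, 0, 0, 0, 0], [0, 0, 0, 0, 0, 0], [0, 0, 0, 0, 0, 0], [0, 0, 0, 0, 0, 0]], finger_gap=10, grip_n=30)

```text
clock: 6.45
eef_pos: [468.1, -141.5, 75.3]
eef_rot: [-3.141, 0.0, -2.88]
wrist_force: [-0.2, -0.4, -0.8]
finger_gap: 57.5
finger_force: 0.0
```

Emit:
hand_motion(deltas=[[0, 0, 0, 0, 0, 0], [0, 0, 0, 0, 0, 0], [0, 0, 0, 0, 0, 0], [0, 0, 0, 0, 0, 0], [0, 0, 0, 0, 0, 0]])

```text
clock: 6.95
eef_pos: [468.0, -141.5, 75.0]
eef_rot: [-3.141, -0.0, -2.88]
wrist_force: [0.1, -0.6, -0.0]
finger_gap: 25.0
finger_force: 30.0
```

```bash
python3 -c "
from h import *
go(-0.7,0,85.5)"
```

```text
slide pos [-1.2 -0.4 75. ] shift [ -0.5   0.4 -10.5] turn [-0.    -0.    -0.001] F [ 0.1 -0.6 -0. ] q6 -2.2005193665346967 gap 24.99323702901101 30.000033366959542 6.95
```

Gripped. I'll pull straight up 11 mm.

Emit:
hand_motion(deltas=[[0, 0, -0.12, 0, 0, 0], [0, 0, -0.28, 0, 0, 0], [0, 0, -0.44, 0, 0, 0], [0, 0, -0.46, 0, 0, 0], [0, 0, -0.46, 0, 0, 0]])

```text
clock: 7.45
eef_pos: [467.9, -141.4, 86.4]
eef_rot: [3.141, -0.0, -2.88]
wrist_force: [2.3, -0.2, -7.5]
finger_gap: 25.0
finger_force: 30.0
```

```bash
python3 -c "
from h import *
go(-0.7,0,85.5)"
```

```text
slide pos [-1.3 -0.2 86.4] shift [-0.6  0.2  0.9] turn [ 0.    -0.    -0.001] F [ 2.3 -0.2 -7.5] q6 -2.200543442668589 gap 24.98484171583307 29.998355449642986 7.45
```

Emit:
hand_motion(deltas=[[0, 0.2, 0, 0, 0, 0], [0, 0.48, 0, 0, 0, 0], [0, 0.76, 0, 0, 0, 0], [0, 1.04, 0, 0, 0, 0], [0, 1.28, 0, 0, 0, 0]])

```text
clock: 7.95
eef_pos: [459.3, -109.8, 86.4]
eef_rot: [3.141, -0.0, -2.88]
wrist_force: [0.6, -1.7, -7.0]
finger_gap: 25.2
finger_force: 30.0
```

Emit:
hand_motion(deltas=[[0, 0.24, 0, 0, 0, 0], [0, 0.48, 0, 0, 0, 0], [0, 0.64, 0, 0, 0, 0], [0, 0.72, 0, 0, 0, 0], [0, 0.72, 0, 0, 0, 0]])

```text
clock: 8.45
eef_pos: [454.8, -92.8, 86.3]
eef_rot: [3.141, -0.0, -2.88]
wrist_force: [0.1, 1.7, -7.6]
finger_gap: 25.2
finger_force: 30.0
```

```bash
python3 - <<'E'
from h import *
go(-0.7,50,75)
p,D=manip.camera("wrist");cv2.imwrite("pics/w4.png",p[...,::-1])
s=manip.read_state();np.save("s4.npy",[s["eef_pos"],s["eef_rot"]])
E
```

```text
slide pos [-1.4 50.1 86.3] shift [-0.7 -0.1 11.3] turn [ 0.001 -0.    -0.001] F [ 0.1  1.7 -7.6] q6 -2.1127533011626216 gap 25.199133315224405 29.998416588641703 8.45
```

View pics/w4.png

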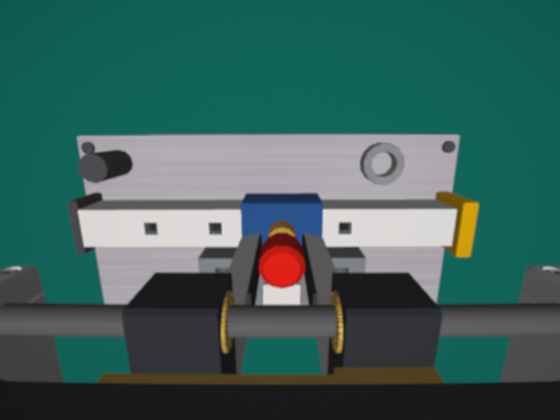

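The carriage centre (about 281 px) sits midway between the y=0 hole (215) and the y=100 hole (345). I'll lower the pin now.

In the tool's units: 9 mm is 0.36, 6 mm is 0.24.

Emit:
hand_motion(deltas=[[0, -0.012, 0.12, 0, 0, 0], [0, -0.012, 0.24, 0, 0, 0], [0, -0.012, 0.36, 0, 0, 0], [0, -0.012, 0.44, 0, 0, 0], [0, -0.012, 0.46, 0, 0, 0]])

```text
clock: 9.0
eef_pos: [455.1, -93.6, 74.9]
eef_rot: [-3.142, -0.0, -2.88]
wrist_force: [-5.1, 0.5, 0.5]
finger_gap: 25.1
finger_force: 30.0
```

```bash
python3 -c "
from h import *
go(-0.7,50,75)"
```

```text
slide pos [-1.2 49.3 74.9] shift [-0.5  0.7 -0.1] turn [-0.    -0.    -0.001] F [-5.1  0.5  0.5] q6 -2.113455852566335 gap 25.09120540621703 30.00016208156012 9.0
```

Emit:
hand_motion(deltas=[[0.008, 0, 0.016, 0, 0, 0], [0.016, 0, 0.032, 0, 0, 0], [0.016, 0, 0.032, 0, 0, 0], [0.016, 0, 0.032, 0, 0, 0]])

```text
clock: 9.4
eef_pos: [455.2, -93.8, 74.9]
eef_rot: [-3.141, 0.001, -2.88]
wrist_force: [-4.5, -0.0, 5.7]
finger_gap: 25.5
finger_force: 30.0
```

```bash
python3 - <<'E'
from h import *
go(-0.7,50,75)
p,D=manip.camera("scene");p2,_=manip.camera("wrist")
a=cv2.resize(p[185:295,200:310,::-1],(500,500),interpolation=cv2.INTER_CUBIC);cv2.imwrite("pics/f.png",a)
E
```

```text
slide pos [-1.2 49.  74.9] shift [-0.5  1.  -0.1] turn [-0.001  0.001 -0.001] F [-4.5 -0.   5.7] q6 -2.113897016449726 gap 25.5074475084771 30.00119952717796 9.4
```

View pics/f.png

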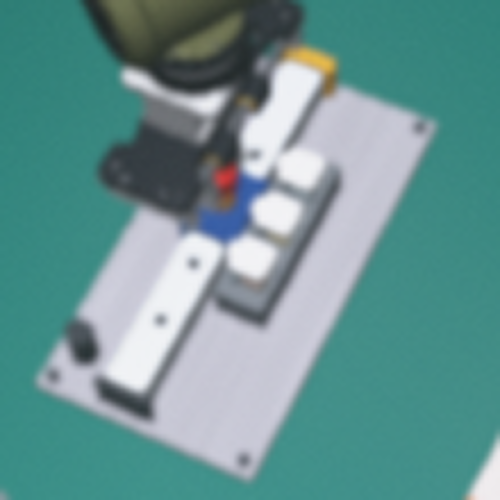

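All three caps are shut, the carriage has moved one hole, and the knob is held. Height stayed at 74.9 mm under a 5.7 N downward push, so the pin is home.

```bash
python3 -c "
from cell import manip
print(manip.sign_off())"
```

```text
the job is handed in; nothing more can be done
None
```

The job is handed in, though no verdict came back: the open cap is pressed shut, the carriage moved one hole (about 49.4 mm by the tool's own position), the pin is home, and the gripper still holds the red knob at 30 N.

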